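# Clear the die holder, load the dies and lock the keeper

## Robot

A 6-joint arm with a two-finger parallel gripper is mounted at the origin on the work surface; the furniture and walls round the work are solid. World frame = base frame: x ahead of the robot, y to its left, z up, the work surface at z = 0. Lengths are in m, angles in rad, forces in N, time in s.
With the tool pointing down it reaches from about 0.325 to 0.775 m from the base axis. Payload 5.5 kg.
Tool frame: the origin (TCP) lies at the very end of the fingers, on their centre line; the grasp point (between the pads) lies 19 mm behind it; z points along the fingers, y is the line along which they close (so a half turn about z gives the same grasp; the last joint's range is limited). The gripper opens to 85 mm and grips with 20 to 120 N. Pads are 22 mm wide; open, the fingers measure 114 mm over their backs; the gripper's body (76 mm by 85 mm) begins 54 mm behind the grasp point. The pads swing forward as they close: fully open they stand 13 mm farther back than shut.
Start: joints at [-1.344, 0.091, 1.231, -0, 1.82, -0.057], TCP at [0.168, -0.576, 0.231] pointing down, gripper open.
Joint ranges: [-2.87, 2.87], [-0.86, 2.18], [0.17, 2.46], [-1.51, 4.65], [0.06, 2.69], [-2.65, 2.65]. Speed limits (rad/s): [2.57, 2.57, 3.01, 3.14, 3.14, 3.14].

## Interface

Orientations are given as a unit quaternion [x, y, z, w].
In Python, from station import ctrl gives the robot as it stands.
- The arm moves only by the shell command python3 -m handwheel 'ROWS'. ROWS is a JSON object of lists of equal length, an entry for each row: "linear": the shift along the tool's x, y, z each as a share of 30 cm, from -1 to 1, a list of three; "spin": the turn about the tool's z as a share of 180 degrees, from -1 to 1; "hand": the opening, from -1 (shut) to 1 (fully open). A call has 1 to 20 rows; each row is the pose to reach, as a shift and turn from the pose commanded when the call began, along the tool's axes at that moment, turning the shorter way round; what a row does not reach only later rows make up. A row lasts 1/12 s, in which the tool goes at most 41.7 mm and 7.16 degrees, less where a joint would pass 70% of its speed; a pose out of reach is approached as far as the arm can. A call with a number of a shift or a turn outside -1 to 1 is refused whole. A call with a gripper value outside its range is refused whole. The fingers move at their own pace and stop on an object; the grip force is fixed at half the most. Time passes only in rows, so rows that repeat a pose let the fingers close. It gives the time, the measured TCP pose, the force, the opening and the grip force at its end, in the units of the state.
- ctrl.get_obs(): the state, without advancing time (a new reading comes with each control period).
- ctrl.snapshot(name): name is "scene" or "top"; returns a dict with "color" (480x640x3 uint8, red, green, blue), "depth" (480x640 float32, m along the optical axis (not along the pixel's ray), 0 where there is no reading), "fx", "fy", "cx", "cy" (pixels), "pose" (4x4, takes a point from camera to world coordinates). Camera axes: x right, y down, z forward; pixel columns grow to the right and rows downward; lengths in m; the calibration is good to about 2 mm. A picture is of the moment at which its call begins.
- ctrl.finish_job(): hands the job in; it is judged then, once.
The state is a dict: "time": time; "joint_positions": joint angles; "dq": joint speeds; "joint_efforts": joint torques, N m; "position": TCP position; "eef_rot": TCP orientation; "force": force on the tool from outside, world axes, zero at the start; "wrist_torque": the same for the moment, N m; "opening": finger opening in m; "gripper_force": force on a finger pad.
Only numpy, scipy, OpenCV 4.12 (cv2) and the standard library are available. Lean on these libraries where they do the work, as an engineer would, in place of code of your own. Each camera call takes 0.05 s, during which the arm holds its last target. There are 200 camera calls.

## Task

The three things that were put down on the grey die holder are in the way: move them to the low wooden tray and lay each flat on the tray's floor, not stacked. Seat every loose forming die fully home in a D-shaped pocket of the holder, any die in any pocket, turned so that its flat matches the pocket's flat. When all that is done, slide the keeper, the strip with the upright tab, fully shut over the edges of the dies.

Things in the scene. Friction and masses are not known exactly. Their poses are not given: they have to be found in the camera images.
- holder: die holder: grey plate 140 (x) x 270 (y) x 24 mm fixed on the worktop; origin at the centre of its underside. Three D-shaped pockets lie in a row along its y axis; the keeper slides along its x axis on the plate's far (+x) half, between two low guide rails (9 mm high) at the plate's two short ends
- pocket1 (a point): centre of the mouth of a pocket, on the holder's top face (24 mm over the worktop), axes as the holder's. The pocket is a 56 mm circle cut off by a flat 19 mm from the centre on its -x side; 16 mm deep, mouth slightly chamfered; about 2 mm clearance all round for a die. Pockets are 85 mm apart
- pocket2 (a point): centre of the mouth of a pocket, on the holder's top face (24 mm over the worktop), axes as the holder's. The pocket is a 56 mm circle cut off by a flat 19 mm from the centre on its -x side; 16 mm deep, mouth slightly chamfered; about 2 mm clearance all round for a die. Pockets are 85 mm apart
- pocket3 (a point): centre of the mouth of a pocket, on the holder's top face (24 mm over the worktop), axes as the holder's. The pocket is a 56 mm circle cut off by a flat 19 mm from the centre on its -x side; 16 mm deep, mouth slightly chamfered; about 2 mm clearance all round for a die. Pockets are 85 mm apart
- keeper (a joint): position of the keeper in m: 0 = fully shut (its front edge lies over the +x edge of all three pockets, 20 mm from their centres, locking the dies), 0.030 = fully open (front edge 50 mm from the pocket centres). The keeper is an aluminium strip 5 mm thick, 40 mm (x) by 252 mm (y), it slides along the holder's x axis, shutting towards -x; friction about 2.5 N, stays where it is left. It starts open
- keeper_tab (a point): centre of the keeper's upright tab, axes as the holder's; the tab is 12 mm thick (x), 50 mm wide (y), from 3 to 37 mm over the holder's top face, this point 20.5 mm over that face (44.5 mm over the worktop)
- die1_centre (a point): centre, half-way up, of a loose forming die (0.27 kg, 58 mm high, may be absent): D-shaped steel foot 16 mm high, 52 mm circle cut off by a flat 17 mm from the axis on its own -x side, lower edge bevelled 3.5 mm; on it stands a wooden grip 14 mm thick (x), 40 mm wide (y), up to the top. This point is 29 mm over the underside, on the axis of the circle. z up. Seated, this point is 13 mm over the pocket mouth
- die2_centre (a point): centre, half-way up, of a loose forming die (0.27 kg, 58 mm high, may be absent): D-shaped steel foot 16 mm high, 52 mm circle cut off by a flat 17 mm from the axis on its own -x side, lower edge bevelled 3.5 mm; on it stands a wooden grip 14 mm thick (x), 40 mm wide (y), up to the top. This point is 29 mm over the underside, on the axis of the circle. z up. Seated, this point is 13 mm over the pocket mouth
- die3_centre (a point): centre, half-way up, of a loose forming die (0.27 kg, 58 mm high, may be absent): D-shaped steel foot 16 mm high, 52 mm circle cut off by a flat 17 mm from the axis on its own -x side, lower edge bevelled 3.5 mm; on it stands a wooden grip 14 mm thick (x), 40 mm wide (y), up to the top. This point is 29 mm over the underside, on the axis of the circle. z up. Seated, this point is 13 mm over the pocket mouth
- emery_centre (a point): centre, half-way up, of a blue packet of emery paper, 50 (x) x 70 (y) x 22 mm, 0.05 kg, lying flat on the holder over a pocket, 70 mm side roughly along the holder's y
- coal_centre (a point): centre, half-way up, of a black charcoal block, 45 (x) x 70 (y) x 26 mm, 0.05 kg, lying flat on the holder over a pocket, 70 mm side roughly along the holder's y
- block_centre (a point): centre, half-way up, of a light grey bare steel bench block, 64 (x) x 64 (y) x 19 mm, 0.6 kg, lying flat on the holder over a pocket, sides roughly along the holder's
- tray: low open wooden tray fixed on the worktop, 270 (x) x 150 (y) mm outside, walls 4 mm thick, rim 13 mm over the worktop, floor 4 mm over the worktop; origin at the centre of its underside
Mind the look-alikes: they are no part of the job. What is shaped like the part that bears die1_centre but red is not meant.

How it is judged:
On the way:
1. the three things lie in the tray and every die is seated while the keeper is still open (x of emery_centre in the frame of tray between -0.115 and 0.115 m and y of emery_centre in the frame of tray between -0.055 and 0.055 m and z of each of emery_centre, coal_centre, block_centre in the frame of tray below 0.024 m and angle between each of emery_centre, coal_centre, block_centre's own z axis and vertical below 0.15 rad and x of coal_centre in the frame of tray between -0.115 and 0.115 m and y of coal_centre in the frame of tray between -0.055 and 0.055 m and x of block_centre in the frame of tray between -0.115 and 0.115 m and y of block_centre in the frame of tray between -0.055 and 0.055 m and ((horizontal distance between die1_centre and pocket1 below 0.004 m and z of die1_centre in the frame of pocket1 below 0.0165 m and angle between the x axis of die1_centre and the x axis of pocket1, either way round below 0.15 rad) or (horizontal distance between die1_centre and pocket2 below 0.004 m and z of die1_centre in the frame of pocket2 below 0.0165 m and angle between the x axis of die1_centre and the x axis of pocket2, either way round below 0.15 rad) or (horizontal distance between die1_centre and pocket3 below 0.004 m and z of die1_centre in the frame of pocket3 below 0.0165 m and angle between the x axis of die1_centre and the x axis of pocket3, either way round below 0.15 rad)) and angle between each of die1_centre, die2_centre, die3_centre's own z axis and vertical below 0.08 rad and ((horizontal distance between die2_centre and pocket1 below 0.004 m and z of die2_centre in the frame of pocket1 below 0.0165 m and angle between the x axis of die2_centre and the x axis of pocket1, either way round below 0.15 rad) or (horizontal distance between die2_centre and pocket2 below 0.004 m and z of die2_centre in the frame of pocket2 below 0.0165 m and angle between the x axis of die2_centre and the x axis of pocket2, either way round below 0.15 rad) or (horizontal distance between die2_centre and pocket3 below 0.004 m and z of die2_centre in the frame of pocket3 below 0.0165 m and angle between the x axis of die2_centre and the x axis of pocket3, either way round below 0.15 rad)) and ((horizontal distance between die3_centre and pocket1 below 0.004 m and z of die3_centre in the frame of pocket1 below 0.0165 m and angle between the x axis of die3_centre and the x axis of pocket1, either way round below 0.15 rad) or (horizontal distance between die3_centre and pocket2 below 0.004 m and z of die3_centre in the frame of pocket2 below 0.0165 m and angle between the x axis of die3_centre and the x axis of pocket2, either way round below 0.15 rad) or (horizontal distance between die3_centre and pocket3 below 0.004 m and z of die3_centre in the frame of pocket3 below 0.0165 m and angle between the x axis of die3_centre and the x axis of pocket3, either way round below 0.15 rad)) and value of joint keeper above 0.012 m), for 0.2 s.
At the end, for the whole second after the job is handed in: The three things lie flat on the tray floor (centres 20 mm or more inside its outer edges, under 24 mm high); every die present is upright and bottomed in a pocket (4 mm sideways, 3.5 mm in height), flat to flat; the keeper is shut to within 4 mm; all at rest (x of emery_centre in the frame of tray between -0.115 and 0.115 m and y of emery_centre in the frame of tray between -0.055 and 0.055 m and z of each of emery_centre, coal_centre, block_centre in the frame of tray below 0.024 m and angle between each of emery_centre, coal_centre, block_centre's own z axis and vertical below 0.15 rad and x of coal_centre in the frame of tray between -0.115 and 0.115 m and y of coal_centre in the frame of tray between -0.055 and 0.055 m and x of block_centre in the frame of tray between -0.115 and 0.115 m and y of block_centre in the frame of tray between -0.055 and 0.055 m and ((horizontal distance between die1_centre and pocket1 below 0.004 m and z of die1_centre in the frame of pocket1 below 0.0165 m and angle between the x axis of die1_centre and the x axis of pocket1, either way round below 0.15 rad) or (horizontal distance between die1_centre and pocket2 below 0.004 m and z of die1_centre in the frame of pocket2 below 0.0165 m and angle between the x axis of die1_centre and the x axis of pocket2, either way round below 0.15 rad) or (horizontal distance between die1_centre and pocket3 below 0.004 m and z of die1_centre in the frame of pocket3 below 0.0165 m and angle between the x axis of die1_centre and the x axis of pocket3, either way round below 0.15 rad)) and angle between each of die1_centre, die2_centre, die3_centre's own z axis and vertical below 0.08 rad and ((horizontal distance between die2_centre and pocket1 below 0.004 m and z of die2_centre in the frame of pocket1 below 0.0165 m and angle between the x axis of die2_centre and the x axis of pocket1, either way round below 0.15 rad) or (horizontal distance between die2_centre and pocket2 below 0.004 m and z of die2_centre in the frame of pocket2 below 0.0165 m and angle between the x axis of die2_centre and the x axis of pocket2, either way round below 0.15 rad) or (horizontal distance between die2_centre and pocket3 below 0.004 m and z of die2_centre in the frame of pocket3 below 0.0165 m and angle between the x axis of die2_centre and the x axis of pocket3, either way round below 0.15 rad)) and ((horizontal distance between die3_centre and pocket1 below 0.004 m and z of die3_centre in the frame of pocket1 below 0.0165 m and angle between the x axis of die3_centre and the x axis of pocket1, either way round below 0.15 rad) or (horizontal distance between die3_centre and pocket2 below 0.004 m and z of die3_centre in the frame of pocket2 below 0.0165 m and angle between the x axis of die3_centre and the x axis of pocket2, either way round below 0.15 rad) or (horizontal distance between die3_centre and pocket3 below 0.004 m and z of die3_centre in the frame of pocket3 below 0.0165 m and angle between the x axis of die3_centre and the x axis of pocket3, either way round below 0.15 rad)) and value of joint keeper below 0.004 m and linear speed of each of die1, die2, die3, emery, coal, block below 0.02 m/s); the robot touches nothing.
Of die1, die2, die3 only 2 to 3 are there at a start; the rules pass over those that are not, and their reading is None.
At some moment in a run one of die1, die2, die3 may be knocked a few centimetres aside while the robot is not near it.
Once in a run the grip may slacken for a moment while it holds something.
It also fails if it takes over 208 s, if anything falls off the work surface, if the arm or the gripper's body presses on something with over 40 N, if the wrist force passes 120 N, or if a joint passes its speed limit or range.

## Working session

There is one attempt and no reset: what is moved stays moved. The work goes in short steps, Python scripts to look and compute and a shell command to move; the robot and the scene stay as the last step left them, time stands still between calls to the robot, and variables do not carry over. Pictures are saved under pics/ and viewed, at most 14 in all, crops included, and the job is handed in when it is done.

```bash
ls; mkdir -p pics; python3 - <<'E'
from station import ctrl
import cv2,numpy as np
o=ctrl.get_obs();print({k:np.round(v,3) for k,v in o.items()})
for n in("scene","top"):
    s=ctrl.snapshot(n);cv2.imwrite(f"pics/{n}0.png",s["color"][:,:,::-1]);print(n,s["fx"],s["fy"],s["cx"],s["cy"],np.round(s["pose"],3).tolist())
    np.savez(f"{n}0.npz",**s)
E
```

```text
pics
{'time': np.float64(0.0), 'joint_positions': array([-1.344,  0.092,  1.232,  0.   ,  1.82 , -0.057]), 'dq': array([-0.001, -0.001,  0.   , -0.001,  0.002,  0.001]), 'joint_efforts': array([-0.0000e+00, -4.5873e+01, -4.1802e+01, -0.0000e+00,  1.2000e-02,
       -0.0000e+00]), 'position': array([ 0.168, -0.576,  0.23 ]), 'eef_rot': array([ 0.99 ,  0.141, -0.   , -0.001]), 'force': array([ 0.209,  1.187, -0.2  ]), 'wrist_torque': array([0.037, 0.016, 0.021]), 'gripper_force': np.float64(0.0), 'opening': np.float64(0.086)}
scene 604.3284542678348 604.3284542678348 322.08732535175756 244.18491980889453 [[-0.875, -0.218, 0.432, 0.106], [-0.484, 0.363, -0.796, 0.623], [0.017, -0.906, -0.424, 0.483], [0.0, 0.0, 0.0, 1.0]]
top 494.81664398775257 494.81664398775257 330.1040415728123 236.20616692056873 [[0.002, -0.985, 0.173, 0.389], [-1.0, -0.005, -0.02, -0.107], [0.02, -0.173, -0.985, 0.917], [0.0, 0.0, 0.0, 1.0]]
```

View pics/scene0.png

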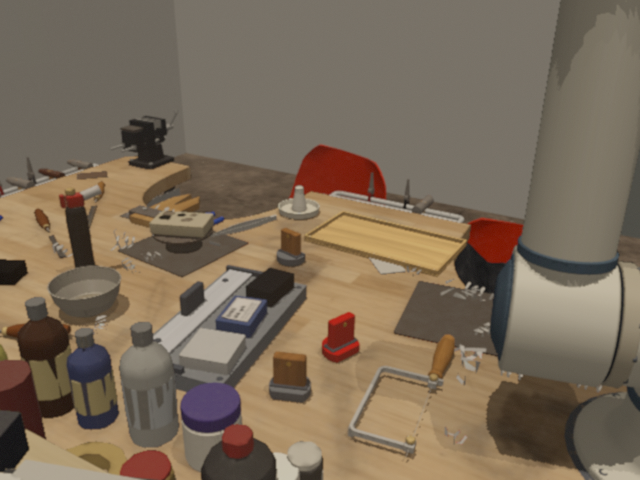

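View pics/top0.png

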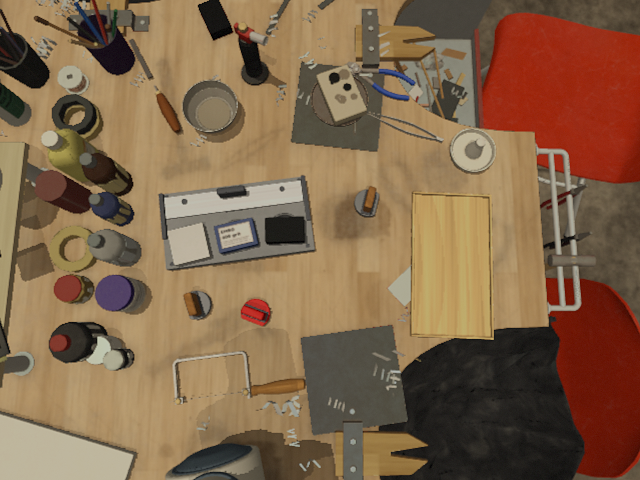

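The top view shows the holder at about px (238,222), with block (188,243), emery (238,236) and coal (285,230) on it. The keeper tab is at (231,191) and the tray at (451,265). Two dies are present, at (198,305) and (367,203), and the red look-alike is at (256,313).

```bash
cat > h.py <<'E'
import cv2,numpy as np
from station import ctrl
def cloud(s):
    v,u=np.mgrid[0:480,0:640];d=s["depth"];P=s["pose"]
    c=np.stack([(u-s["cx"])/s["fx"]*d,(v-s["cy"])/s["fy"]*d,d],-1)
    return c@P[:3,:3].T+P[:3,3]
def ray(s,u,v,z):
    P=s["pose"];r=P[:3,:3]@np.array([(u-s["cx"])/s["fx"],(v-s["cy"])/s["fy"],1.])
    return P[:3,3]+r*(z-P[2,3])/r[2]
def rect(W,box,zlo,zhi,extra=None):
    u0,v0,u1,v1=box;m=np.zeros(W.shape[:2],bool);m[v0:v1,u0:u1]=1
    m&=(W[...,2]>zlo)&(W[...,2]<zhi)
    if extra is not None:m&=extra
    n,l,st,_=cv2.connectedComponentsWithStats(m.astype(np.uint8))
    if n<2:return None
    k=1+np.argmax(st[1:,4]);p=W[l==k]
    r=cv2.minAreaRect((p[:,:2]*1000).astype(np.float32))
    return np.round(r[0],1),np.round(r[1],1),round(r[2],1),"z",round(float(np.median(p[:,2]))*1000,1),"n",len(p)
E
cat > look.py <<'E'
from h import *
s=dict(np.load("top0.npz"));W=cloud(s);R,G,B=[s["color"][...,i].astype(int) for i in range(3)]
print("table z",np.median(W[330:345,130:170,2]))
print("blockTop",rect(W,(160,215,215,270),.036,.05))
print("emery",rect(W,(210,210,262,260),.039,.055))
print("coal",rect(W,(258,205,310,250),.043,.06))
print("tab",rect(W,(210,178,255,205),.05,.07))
print("holder",rect(W,(150,170,325,280),.015,.06))
print("keeper",rect(W,(150,170,325,280),.027,.031))
print("tray",rect(W,(400,180,500,350),.009,.02))
print("trayin",rect(W,(400,180,500,350),.001,.02))
for b in((175,280,220,330),(345,175,390,225),(235,290,280,335)):
    print("foot",rect(W,b,.008,.022),"grip",rect(W,b,.045,.07))
E
python3 look.py
```

```text
table z 0.000345305186295386
blockTop (array([528.1, 127.5]), array([65.2, 64.6]), 14.7, 'z', 42.9, 'n', 1319)
emery (array([543.7,  43.5]), array([50.4, 70.2]), 14.3, 'z', 46.2, 'n', 1107)
coal (array([553.8, -43.4]), array([45.2, 70.1]), 2.2, 'z', 49.7, 'n', 997)
tab (array([623. ,  52.8]), array([12.7, 49.4]), 7.4, 'z', 60.3, 'n', 217)
holder (array([572.6,  46.7]), array([142.2, 270.7]), 8.1, 'z', 29.3, 'n', 11043)
keeper (array([612.6,  53.3]), array([ 41.9, 258.4]), 7.9, 'z', 29.2, 'n', 2136)
tray (array([ 498.4, -351.4]), array([151.1, 270.2]), 87.9, 'z', 12.2, 'n', 1016)
trayin (array([ 495.3, -345.2]), array([181., 291.]), 89.6, 'z', 3.9, 'n', 11749)
foot (array([421. , 108.3]), array([37.4, 50. ]), 89.6, 'z', 16.3, 'n', 324) grip (array([421.4, 115.4]), array([40.3, 14.9]), 20.1, 'z', 57.2, 'n', 219)
foot (array([ 612.9, -192.5]), array([42.6, 51.2]), 76.2, 'z', 16.3, 'n', 351) grip (array([ 611.6, -196.6]), array([14.4, 39.7]), 76.9, 'z', 57.4, 'n', 179)
foot (array([410.4,   6.3]), array([50.1, 42.6]), 69.6, 'z', 16.5, 'n', 385) grip (array([406.6,   8.5]), array([39.8, 14.5]), 68.0, 'z', 57.4, 'n', 199)
```

```bash
cat > go.py <<'E'
# go.py x y z phi(tool-x yaw, deg): shares (linear, spin) from the present pose; several targets separated by /
import sys,numpy as np
from station import ctrl
from scipy.spatial.transform import Rotation as Ro
o=ctrl.get_obs();R=Ro.from_quat(o["eef_rot"]).as_matrix();p=np.array(o["position"])
ph0=np.degrees(np.arctan2(R[1,0],R[0,0]))
print("t",round(o["time"],2),"tcp",np.round(p*1000,1),"phi",round(ph0,1),"tilt",round(np.degrees(np.arccos(-R[2,2])),2),"F",np.round(o["force"],1),"open",round(o["opening"]*1000,1),"gf",round(o["gripper_force"],1),"q1,q6",np.round(np.degrees(o["joint_positions"])[[0,5]],0))
for t in " ".join(sys.argv[1:]).split("/"):
    if not t.strip():continue
    x,y,z,ph=map(float,t.split());d=R.T@(np.array([x,y,z])/1000-p)/.3
    s=-((ph-ph0+180)%360-180)
    print(t,"-> lin",np.round(d,3),"spin",round(s/180,3),"q6 there",round(np.degrees(np.arctan2(y,x))+90-ph))
E
cat > dies.py <<'E'
from h import *
import sys
def dies(name,pts,s=None):
    s=s or ctrl.snapshot(name);W=cloud(s)
    for c in pts:
        m=np.hypot(W[...,0]-c[0],W[...,1]-c[1])<.045
        p=W[m&(W[...,2]>.054)&(W[...,2]<.062)]*1000
        r=cv2.minAreaRect(p[:,:2].astype(np.float32));a=r[2]+(90 if r[1][0]>r[1][1] else 0)
        a=(a+90)%180-90
        ex=np.array([np.cos(np.radians(a)),np.sin(np.radians(a))])
        f=W[m&(W[...,2]>.0145)&(W[...,2]<.018)]*1000
        d=(f[:,:2]-r[0]);u=d@ex;v=d@np.array([-ex[1],ex[0]])
        k=np.abs(v)<14
        print(name,np.round(r[0],1),np.round(r[1],1),"thin-axis yaw",round(a,1),"foot along it (|v|<14)",np.round([np.percentile(u[k],1),np.percentile(u[k],99)],1),"all",np.round([u.min(),u.max(),v.min(),v.max()],1))
if __name__=="__main__":
    for n in("top","scene"):
        dies(n,[(.4214,.1154),(.6116,-.1966)],dict(np.load(n+"0.npz")))
E
python3 dies.py; python3 go.py 554 -43 200 92.2 / 554 -43 28 92.2
```

```text
top [420.9 115.5] [39.5 14.5] thin-axis yaw -68.6 foot along it (|v|<14) [-16.9  25. ] all [-17.   25.6 -25.1  25.6]
top [ 612.  -196.6] [13.6 39.2] thin-axis yaw 75.6 foot along it (|v|<14) [-16.6  24.7] all [-17.2  25.6 -25.4  25.7]
scene [421.8 116.3] [39.2 16.4] thin-axis yaw -67.5 foot along it (|v|<14) [-17.5  -3.7] all [-18.2  13.8 -25.8  25. ]
scene [ 611.8 -195.6] [14.8 40.1] thin-axis yaw 74.7 foot along it (|v|<14) [-6.6 25.4] all [-16.6  26.1 -21.9  23.8]
t 0.1 tcp [ 168.  -575.7  230.3] phi 16.3 tilt 0.1 F [1.  0.2 0. ] open 85.5 gf 0.0 q1,q6 [-77.  -3.]
554 -43 200 92.2  -> lin [ 1.733 -1.344  0.103] spin -0.422 q6 there -7
 554 -43 28 92.2 -> lin [ 1.733 -1.343  0.677] spin -0.422 q6 there -7
```

```bash
python3 -m handwheel '{"linear":[[0.87,-0.67,0],[0.87,-0.67,0],[0.87,-0.67,0],[0.87,-0.67,0],[0.87,-0.67,0],[0.87,-0.67,0],[0.87,-0.67,0],[0.87,-0.67,0],[0.87,-0.67,0],[0.87,-0.67,0]],"spin":[0,0,0,0,0,0,0,0,0,0],"hand":[1,1,1,1,1,1,1,1,1,1]}'; python3 go.py 554 -43 200 92.2
```

```text
time: 0.93
position: [0.3632, -0.3084, 0.2311]
eef_rot: [0.99, 0.144, -0.0, -0.0]
force: [-0.3, -0.6, -1.1]
opening: 0.0856
gripper_force: 0.0
t 0.93 tcp [ 363.2 -308.4  231.1] phi 16.5 tilt 0.01 F [-0.3 -0.6 -1.1] open 85.6 gf 0.0 q1,q6 [-44.  29.]
554 -43 200 92.2 -> lin [ 0.861 -0.668  0.104] spin -0.421 q6 there -7
```

```bash
python3 -m handwheel '{"linear":[[0.86,-0.668,0.1],[0.86,-0.668,0.1],[0.86,-0.668,0.1],[0.86,-0.668,0.1],[0.86,-0.668,0.1],[0.86,-0.668,0.1],[0.86,-0.668,0.1],[0.86,-0.668,0.1],[0.86,-0.668,0.1],[0.86,-0.668,0.1],[0.86,-0.668,0.1],[0.86,-0.668,0.1],[0.86,-0.668,0.1]],"spin":[-0.421,-0.421,-0.421,-0.421,-0.421,-0.421,-0.421,-0.421,-0.421,-0.421,-0.421,-0.421,-0.421],"hand":[1,1,1,1,1,1,1,1,1,1,1,1,1]}' >/dev/null; python3 go.py 554 -43 70 92.2 / 554 -43 28 92.2
```

```text
t 2.02 tcp [553.8 -46.7 200.8] phi 91.8 tilt 0.05 F [-0.5 -0.1 -0.5] open 85.3 gf 0.0 q1,q6 [ -8. -10.]
554 -43 70 92.2  -> lin [0.013 0.002 0.436] spin -0.002 q6 there -7
 554 -43 28 92.2 -> lin [0.013 0.002 0.576] spin -0.002 q6 there -7
```

```bash
python3 -m handwheel '{"linear":[[0,0,0.43],[0,0,0.43],[0,0,0.43],[0,0,0.43],[0,0,0.43],[0,0,0.43]],"spin":[0,0,0,0,0,0],"hand":[1,1,1,1,1,1]}' >/dev/null; python3 go.py 554 -43 28 92.2
```

```text
t 2.52 tcp [554.7 -46.   74.4] phi 91.9 tilt 0.11 F [-0.8 -0.6  1.9] open 85.5 gf 0.0 q1,q6 [ -8. -10.]
554 -43 28 92.2 -> lin [ 0.01  -0.002  0.155] spin -0.001 q6 there -7
```

```bash
python3 -m handwheel '{"linear":[[0.01,0,0.1],[0.01,0,0.155],[0.01,0,0.155],[0.01,0,0.155],[0.01,0,0.155],[0.01,0,0.155],[0.01,0,0.155],[0.01,0,0.155],[0.01,0,0.155],[0.01,0,0.155],[0.01,0,0.155],[0.01,0,0.155]],"spin":[0,0,0,0,0,0,0,0,0,0,0,0],"hand":[1,1,1,1,-1,-1,-1,-1,-1,-1,-1,-1]}' ; python3 go.py
```

```text
time: 3.52
position: [0.555, -0.0426, 0.0279]
eef_rot: [0.694, 0.72, 0.001, 0.001]
force: [0.1, -0.0, 5.5]
opening: 0.0439
gripper_force: 62.8
t 3.52 tcp [555.  -42.6  27.9] phi 92.0 tilt 0.2 F [ 0.1 -0.   5.5] open 43.9 gf 62.8 q1,q6 [ -8. -10.]
```

```bash
python3 -m handwheel '{"linear":[[0,0,-0.1],[0,0,-0.2],[0,0,-0.3],[0,0,-0.4],[0,0,-0.4],[0,0,-0.4]],"spin":[0,0,0,0,0,0],"hand":[-1,-1,-1,-1,-1,-1]}' ; python3 go.py 578 -354 60 -2 / 578 -354 9 -2
```

```text
time: 4.02
position: [0.555, -0.0425, 0.1487]
eef_rot: [0.694, 0.72, 0.002, 0.002]
force: [-0.2, -0.7, -1.9]
opening: 0.0436
gripper_force: 62.1
t 4.02 tcp [555.  -42.5 148.7] phi 92.0 tilt 0.3 F [-0.2 -0.7 -1.9] open 43.6 gf 62.1 q1,q6 [ -8. -10.]
578 -354 60 -2  -> lin [-1.04   0.038  0.297] spin 0.522 q6 there 61
 578 -354 9 -2 -> lin [-1.04   0.037  0.467] spin 0.522 q6 there 61
```

```bash
python3 -m handwheel '{"linear":[[-1,0.038,0],[-1,0.038,0],[-1,0.038,0],[-1,0.038,0],[-1,0.038,0],[-1,0.038,0],[-1,0.038,0],[-1,0.038,0],[-1,0.038,0],[-1,0.038,0.1],[-1,0.038,0.2],[-1,0.038,0.25],[-1,0.038,0.25],[-1,0.038,0.25],[-1,0.038,0.25],[-1,0.038,0.25]],"spin":[0.522,0.522,0.522,0.522,0.522,0.522,0.522,0.522,0.522,0.522,0.522,0.522,0.522,0.522,0.522,0.522],"hand":[-1,-1,-1,-1,-1,-1,-1,-1,-1,-1,-1,-1,-1,-1,-1,-1]}' ; python3 go.py 578 -354 60 -2 / 578 -354 9 -2
```

```text
time: 5.35
position: [0.5759, -0.3418, 0.0709]
eef_rot: [1.0, -0.015, 0.0, 0.0]
force: [0.3, 0.0, 0.2]
opening: 0.044
gripper_force: 62.0
t 5.35 tcp [ 575.9 -341.8   70.9] phi -1.7 tilt 0.02 F [0.3 0.  0.2] open 44.0 gf 62.0 q1,q6 [-34.  58.]
578 -354 60 -2  -> lin [0.008 0.04  0.036] spin 0.002 q6 there 61
 578 -354 9 -2 -> lin [0.008 0.04  0.206] spin 0.002 q6 there 61
```

```bash
python3 -m handwheel '{"linear":[[0.007,0.04,0.1],[0.007,0.04,0.16],[0.007,0.04,0.19],[0.007,0.04,0.205],[0.007,0.04,0.205],[0.007,0.04,0.205],[0.007,0.04,0.205],[0.007,0.04,0.205],[0.007,0.04,0.205],[0.007,0.04,0.205],[0.007,0.04,0.205],[0.007,0.04,0.1],[0.007,0.04,-0.1],[0.007,0.04,-0.3],[0.007,0.04,-0.4],[0.007,0.04,-0.4]],"spin":[0,0,0,0,0,0,0,0,0,0,0,0,0,0,0,0],"hand":[-1,-1,-1,-1,-1,-1,0.8,0.8,0.8,0.8,0.8,0.8,0.8,0.8,0.8,0.8]}' ; python3 go.py 544 43.5 180 104.3
python3 - <<'E'
from h import *
s=ctrl.snapshot("scene");np.savez("s1.npz",**s);W=cloud(s)
m=(W[...,0]>.52)&(W[...,0]<.63)&(abs(W[...,1]+.35)<.06)&(W[...,2]>.022)&(W[...,2]<.036)
print(m.sum(),cv2.minAreaRect((W[m][:,:2]*1000).astype(np.float32)),np.median(W[m][:,2]))
E
```

```text
time: 6.68
position: [0.5783, -0.3543, 0.1971]
eef_rot: [1.0, -0.017, 0.003, 0.002]
force: [0.0, -0.1, 1.1]
opening: 0.077
gripper_force: 0.0
t 6.68 tcp [ 578.3 -354.3  197.1] phi -1.9 tilt 0.39 F [ 0.  -0.1  1.1] open 77.0 gf 0.0 q1,q6 [-34.  58.]
544 43.5 180 104.3 -> lin [-0.159 -1.322  0.051] spin -0.59 q6 there -10
433 ((575.3356323242188, -352.80462646484375), (53.227657318115234, 71.57067108154297), 85.61433410644531) 0.027793281104987744
```

```bash
python3 -m handwheel '{"linear":[[-0.16,-0.98,0],[-0.16,-0.98,0],[-0.16,-0.98,0],[-0.16,-0.98,0],[-0.16,-0.98,0],[-0.16,-0.98,0],[-0.16,-0.98,0],[-0.16,-0.98,0],[-0.16,-0.98,0],[-0.16,-0.98,0],[-0.16,-0.98,0],[-0.16,-0.98,0],[-0.16,-0.98,0],[-0.16,-0.98,0],[-0.16,-0.98,0],[-0.16,-0.98,0],[-0.16,-0.98,0]],"spin":[-0.59,-0.59,-0.59,-0.59,-0.59,-0.59,-0.59,-0.59,-0.59,-0.59,-0.59,-0.59,-0.59,-0.59,-0.59,-0.59,-0.59],"hand":[1,1,1,1,1,1,1,1,1,1,1,1,1,1,1,1,1]}' ; python3 go.py 544 43.5 70 104.3
```

```text
time: 8.15
position: [0.5393, -0.0584, 0.1905]
eef_rot: [0.615, 0.789, -0.0, -0.0]
force: [-0.1, 0.5, 0.7]
opening: 0.0853
gripper_force: 0.0
t 8.15 tcp [539.3 -58.4 190.5] phi 104.1 tilt 0.01 F [-0.1  0.5  0.7] open 85.3 gf 0.0 q1,q6 [-10. -24.]
544 43.5 70 104.3 -> lin [0.325 0.098 0.402] spin -0.001 q6 there -10
```

```bash
python3 - <<'E'
from h import *
s=ctrl.snapshot("top");np.savez("top1.npz",**s);W=cloud(s)
print("emery",rect(W,(210,210,262,260),.039,.055),"coal",rect(W,(405,185,495,345),.022,.04))
E
```

```text
emery (array([543.9,  43.5]), array([50.9, 70.3]), 14.3, 'z', 46.2, 'n', 1114) coal (array([ 575.3, -353.5]), array([45.4, 70.5]), 87.5, 'z', 29.4, 'n', 932)
```

Coal is placed. Next, the emery.

```bash
python3 -m handwheel '{"linear":[[0.13,0.04,0],[0.26,0.08,0],[0.325,0.098,0.1],[0.325,0.098,0.2],[0.325,0.098,0.3],[0.325,0.098,0.36],[0.325,0.098,0.36],[0.325,0.098,0.36]],"spin":[0,0,0,0,0,0,0,0],"hand":[1,1,1,1,1,1,1,1]}' ; python3 go.py 544 43.5 28 104.3
```

```text
time: 8.87
position: [0.5431, 0.0434, 0.082]
eef_rot: [0.614, 0.789, -0.001, -0.001]
force: [0.8, -0.3, -0.3]
opening: 0.0853
gripper_force: 0.0
t 8.87 tcp [543.1  43.4  82. ] phi 104.2 tilt 0.14 F [ 0.8 -0.3 -0.3] open 85.3 gf 0.0 q1,q6 [  1. -13.]
544 43.5 28 104.3 -> lin [-0.     0.003  0.18 ] spin -0.001 q6 there -10
```

```bash
python3 -m handwheel '{"linear":[[0,0.003,0.1],[0,0.003,0.17],[0,0.003,0.18],[0,0.003,0.18],[0,0.003,0.18],[0,0.003,0.18],[0,0.003,0.18],[0,0.003,0.18],[0,0.003,0.18],[0,0.003,0.18],[0,0.003,0.18],[0,0.003,0.12],[0,0.003,0],[0,0.003,-0.12],[0,0.003,-0.2],[0,0.003,-0.2],[0,0.003,-0.2]],"spin":[0,0,0,0,0,0,0,0,0,0,0,0,0,0,0,0,0],"hand":[1,1,1,1,-1,-1,-1,-1,-1,-1,-1,-1,-1,-1,-1,-1,-1]}' ; python3 go.py 496 -352 60 -2
```

```text
time: 10.28
position: [0.5458, 0.0436, 0.1454]
eef_rot: [0.614, 0.789, 0.001, 0.002]
force: [0.5, -0.5, -1.5]
opening: 0.0486
gripper_force: 62.8
t 10.28 tcp [545.8  43.6 145.4] phi 104.3 tilt 0.27 F [ 0.5 -0.5 -1.5] open 48.6 gf 62.8 q1,q6 [  1. -13.]
496 -352 60 -2 -> lin [-1.237 -0.487  0.284] spin 0.59 q6 there 57
```

```bash
python3 -m handwheel '{"linear":[[-0.98,-0.385,0],[-0.98,-0.385,0],[-0.98,-0.385,0],[-0.98,-0.385,0],[-0.98,-0.385,0],[-0.98,-0.385,0],[-0.98,-0.385,0],[-0.98,-0.385,0],[-0.98,-0.385,0],[-0.98,-0.385,0],[-0.98,-0.385,0],[-0.98,-0.385,0],[-0.98,-0.385,0],[-0.98,-0.385,0],[-0.98,-0.385,0],[-0.98,-0.385,0],[-0.98,-0.385,0]],"spin":[0.59,0.59,0.59,0.59,0.59,0.59,0.59,0.59,0.59,0.59,0.59,0.59,0.59,0.59,0.59,0.59,0.59],"hand":[-1,-1,-1,-1,-1,-1,-1,-1,-1,-1,-1,-1,-1,-1,-1,-1,-1]}' ; python3 go.py 496 -352 60 -2/ 496 -352 9 -2
```

```text
time: 11.7
position: [0.5047, -0.2695, 0.141]
eef_rot: [1.0, -0.015, -0.001, -0.001]
force: [-0.1, -0.5, -0.1]
opening: 0.0482
gripper_force: 62.8
t 11.7 tcp [ 504.7 -269.5  141. ] phi -1.7 tilt 0.16 F [-0.1 -0.5 -0.1] open 48.2 gf 62.8 q1,q6 [-32.  60.]
496 -352 60 -2 -> lin [-0.02   0.276  0.27 ] spin 0.001 q6 there 57
 496 -352 9 -2 -> lin [-0.02   0.276  0.44 ] spin 0.001 q6 there 57
```

```bash
python3 -m handwheel '{"linear":[[-0.02,0.12,0],[-0.02,0.22,0],[-0.02,0.276,0.1],[-0.02,0.276,0.2],[-0.02,0.276,0.3],[-0.02,0.276,0.38],[-0.02,0.276,0.42],[-0.02,0.276,0.438],[-0.02,0.276,0.438],[-0.02,0.276,0.438],[-0.02,0.276,0.438],[-0.02,0.276,0.438],[-0.02,0.276,0.438],[-0.02,0.276,0.438],[-0.02,0.276,0.438],[-0.02,0.276,0.38],[-0.02,0.276,0.26],[-0.02,0.276,0.1],[-0.02,0.276,-0.05],[-0.02,0.276,-0.1]],"spin":[0,0,0,0,0,0,0,0,0,0,0,0,0,0,0,0,0,0,0,0],"hand":[-1,-1,-1,-1,-1,-1,-1,-1,-1,-1,0.8,0.8,0.8,0.8,0.8,0.8,0.8,0.8,0.8,0.8]}' ; python3 go.py 528.5 127.5 180 104.7
```

```text
time: 13.37
position: [0.4973, -0.353, 0.1785]
eef_rot: [1.0, -0.017, 0.002, 0.002]
force: [0.0, -0.7, 1.5]
opening: 0.0768
gripper_force: 0.0
t 13.37 tcp [ 497.3 -353.   178.5] phi -1.9 tilt 0.36 F [ 0.  -0.7  1.5] open 76.8 gf 0.0 q1,q6 [-39.  53.]
528.5 127.5 180 104.7 -> lin [ 0.05  -1.604 -0.011] spin -0.592 q6 there -1
```

```bash
python3 -m handwheel '{"linear":[[0.05,-1,0],[0.05,-1,0],[0.05,-1,0],[0.05,-1,0],[0.05,-1,0],[0.05,-1,0],[0.05,-1,0],[0.05,-1,0],[0.05,-1,0],[0.05,-1,0],[0.05,-1,0],[0.05,-1,0],[0.05,-1,0],[0.05,-1,0],[0.05,-1,0],[0.05,-1,0],[0.05,-1,0]],"spin":[-0.592,-0.592,-0.592,-0.592,-0.592,-0.592,-0.592,-0.592,-0.592,-0.592,-0.592,-0.592,-0.592,-0.592,-0.592,-0.592,-0.592],"hand":[1,1,1,1,1,1,1,1,1,1,1,1,1,1,1,1,1]}' ; python3 go.py 528.5 127.5 80 104.7
python3 - <<'E'
from h import *
s=ctrl.snapshot("top");np.savez("top2.npz",**s);W=cloud(s)
print("block",rect(W,(160,215,215,270),.036,.05),"emery",rect(W,(405,240,495,300),.02,.04))
E
```

```text
time: 14.78
position: [0.5216, -0.053, 0.1729]
eef_rot: [0.613, 0.79, 0.0, 0.0]
force: [-0.7, 0.1, 0.0]
opening: 0.0853
gripper_force: 0.0
t 14.78 tcp [521.6 -53.  172.9] phi 104.5 tilt 0.01 F [-0.7  0.1  0. ] open 85.3 gf 0.0 q1,q6 [-10. -24.]
528.5 127.5 80 104.7 -> lin [0.577 0.173 0.31 ] spin -0.001 q6 there -1
block (array([532. , 111.9]), array([64.2, 33.9]), 13.3, 'z', 42.8, 'n', 468) emery (array([ 495., -352.]), array([51.1, 70.2]), 87.6, 'z', 25.8, 'n', 1063)
```

```bash
python3 -m handwheel '{"linear":[[0.13,0.04,0],[0.26,0.08,0],[0.39,0.12,0],[0.52,0.16,0],[0.577,0.173,0.1],[0.577,0.173,0.2],[0.577,0.173,0.28],[0.577,0.173,0.31],[0.577,0.173,0.31],[0.577,0.173,0.31]],"spin":[0,0,0,0,0,0,0,0,0,0],"hand":[1,1,1,1,1,1,1,1,1,1]}' ; python3 go.py 528.3 127.5 27 104.7
```

```text
time: 15.67
position: [0.5282, 0.1274, 0.0804]
eef_rot: [0.612, 0.791, 0.0, 0.0]
force: [0.6, -0.0, 0.9]
opening: 0.0852
gripper_force: 0.0
t 15.67 tcp [528.2 127.4  80.4] phi 104.6 tilt 0.01 F [ 0.6 -0.   0.9] open 85.2 gf 0.0 q1,q6 [10. -5.]
528.3 127.5 27 104.7 -> lin [0.    0.    0.178] spin -0.001 q6 there -1
```

```bash
python3 -m handwheel '{"linear":[[0,0,0.08],[0,0,0.14],[0,0,0.177],[0,0,0.177],[0,0,0.177],[0,0,0.177],[0,0,0.177],[0,0,0.177],[0,0,0.177],[0,0,0.177],[0,0,0.177],[0,0,0.14],[0,0,0.06],[0,0,-0.04],[0,0,-0.14],[0,0,-0.2],[0,0,-0.2],[0,0,-0.2]],"spin":[0,0,0,0,0,0,0,0,0,0,0,0,0,0,0,0,0,0],"hand":[1,1,1,1,1,-1,-1,-1,-1,-1,-1,-1,-1,-1,-1,-1,-1,-1]}' ; python3 go.py 416 -350 80 -2
python3 - <<'E'
from h import *
s=ctrl.snapshot("scene");np.savez("s2.npz",**s);cv2.imwrite("pics/s2.png",s["color"][:,:,::-1])
E
```

```text
time: 17.17
position: [0.5283, 0.1276, 0.1404]
eef_rot: [0.611, 0.791, 0.001, 0.0]
force: [-0.1, -0.6, -6.6]
opening: 0.062
gripper_force: 67.8
t 17.17 tcp [528.3 127.6 140.4] phi 104.6 tilt 0.08 F [-0.1 -0.6 -6.6] open 62.0 gf 67.8 q1,q6 [10. -5.]
416 -350 80 -2 -> lin [-1.446 -0.765  0.2  ] spin 0.592 q6 there 52
```

View pics/s2.png

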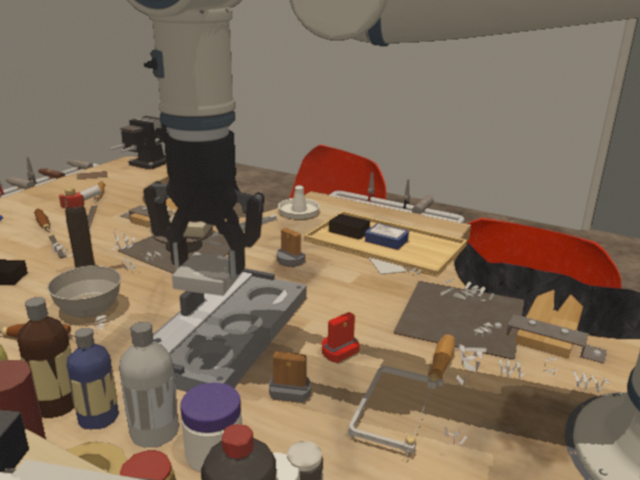

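The block hangs level in the gripper at (205,278). The coal (350,226) and emery (388,236) lie in the tray. The pockets are empty, and both dies, (291,247) and (290,375), are unchanged.

```bash
python3 -m handwheel '{"linear":[[-0.96,-0.51,0],[-0.96,-0.51,0],[-0.96,-0.51,0],[-0.96,-0.51,0],[-0.96,-0.51,0],[-0.96,-0.51,0],[-0.96,-0.51,0],[-0.96,-0.51,0],[-0.96,-0.51,0],[-0.96,-0.51,0],[-0.96,-0.51,0],[-0.96,-0.51,0],[-0.96,-0.51,0],[-0.96,-0.51,0],[-0.96,-0.51,0],[-0.96,-0.51,0],[-0.96,-0.51,0]],"spin":[0.592,0.592,0.592,0.592,0.592,0.592,0.592,0.592,0.592,0.592,0.592,0.592,0.592,0.592,0.592,0.592,0.592],"hand":[-1,-1,-1,-1,-1,-1,-1,-1,-1,-1,-1,-1,-1,-1,-1,-1,-1]}' ; python3 go.py 416 -350 60 -2/ 416 -350 8 -2
```

```text
time: 18.63
position: [0.4518, -0.1893, 0.1373]
eef_rot: [1.0, -0.015, -0.002, -0.001]
force: [0.3, 0.1, -5.0]
opening: 0.0616
gripper_force: 68.2
t 18.63 tcp [ 451.8 -189.3  137.3] phi -1.7 tilt 0.24 F [ 0.3  0.1 -5. ] open 61.6 gf 68.2 q1,q6 [-27.  65.]
416 -350 60 -2 -> lin [-0.102  0.54   0.257] spin 0.002 q6 there 52
 416 -350 8 -2 -> lin [-0.102  0.54   0.431] spin 0.002 q6 there 52
```

```bash
python3 -m handwheel '{"linear":[[-0.03,0.13,0],[-0.05,0.26,0],[-0.08,0.39,0],[-0.1,0.5,0],[-0.1,0.54,0.1],[-0.1,0.54,0.22],[-0.1,0.54,0.3],[-0.1,0.54,0.3]],"spin":[0,0,0,0,0,0,0,0],"hand":[-1,-1,-1,-1,-1,-1,-1,-1]}' ; python3 go.py 416 -350 8 -2
```

```text
time: 19.3
position: [0.4135, -0.3477, 0.0412]
eef_rot: [1.0, -0.016, -0.005, -0.005]
force: [-1.5, 0.9, -6.9]
opening: 0.0616
gripper_force: 68.6
t 19.3 tcp [ 413.5 -347.7   41.2] phi -1.8 tilt 0.83 F [-1.5  0.9 -6.9] open 61.6 gf 68.6 q1,q6 [-44.  48.]
416 -350 8 -2 -> lin [0.01  0.009 0.111] spin 0.001 q6 there 52
```

```bash
python3 -m handwheel '{"linear":[[0,0,0.05],[0,0,0.08],[0,0,0.1],[0,0,0.108],[0,0,0.108],[0,0,0.108],[0,0,0.108],[0,0,0.108],[0,0,0.108],[0,0,0.108],[0,0,0.108],[0,0,0.05],[0,0,-0.07],[0,0,-0.2],[0,0,-0.3],[0,0,-0.4],[0,0,-0.4],[0,0,-0.4]],"spin":[0,0,0,0,0,0,0,0,0,0,0,0,0,0,0,0,0,0],"hand":[-1,-1,-1,-1,-1,-1,1,1,1,1,1,1,1,1,1,1,1,1]}' ; python3 go.py
cat > pk.py <<'E'
from h import *
from dies import dies
s=ctrl.snapshot("top");np.savez("top3.npz",**s);W=cloud(s)
print("block",rect(W,(405,260,495,345),.017,.04),"emery",rect(W,(405,240,495,300),.02,.04))
dies("top",[(.4214,.1154),(.6116,-.1966)],s)
# pockets: below plate top inside holder
m=np.zeros((480,640),np.uint8);m[170:280,150:325]=((W[170:280,150:325,2]>-.01)&(W[170:280,150:325,2]<.017))*1
c,si,an=(572.6,46.7),(128,258),8.1
bx=cv2.boxPoints((c,si,an));ins=np.array([cv2.pointPolygonTest(bx,(float(x),float(y)),False)>0 for x,y in W.reshape(-1,3)[:,:2]*1000]).reshape(480,640)
m&=ins.astype(np.uint8)
n,l,st,ce=cv2.connectedComponentsWithStats(m)
ex=np.array([np.cos(np.radians(8.1)),np.sin(np.radians(8.1))]);ey=np.array([-ex[1],ex[0]])
for k in range(1,n):
    if st[k,4]<50:continue
    p=W[l==k][:,:2]*1000;d=p-c;print("pocket",st[k,4],"local x",np.round([(d@ex).min(),(d@ex).max()],1),"y",np.round([(d@ey).min(),(d@ey).max()],1),"z",np.median(W[l==k][:,2]))
print("tab",rect(W,(210,178,255,205),.05,.07));print("plate",rect(W,(150,170,325,280),.02,.04),rect(W,(150,170,325,280),.02,.027))
q=cv2.resize(s["color"][165:285,145:330],None,fx=4,fy=4,interpolation=cv2.INTER_CUBIC);cv2.imwrite("pics/hold.png",q[:,:,::-1])
E
python3 pk.py
```

```text
time: 20.8
position: [0.4183, -0.3515, 0.1729]
eef_rot: [1.0, -0.017, 0.002, 0.002]
force: [-0.3, 0.2, -0.3]
opening: 0.0858
gripper_force: 0.0
t 20.8 tcp [ 418.3 -351.5  172.9] phi -1.9 tilt 0.32 F [-0.3  0.2 -0.3] open 85.8 gf 0.0 q1,q6 [-44.  48.]
block (array([ 416.2, -350.6]), array([64.1, 64.2]), 88.7, 'z', 22.6, 'n', 692) emery (array([ 494.9, -351.9]), array([50.4, 70.1]), 87.4, 'z', 25.8, 'n', 1069)
top [421.3 115.6] [39.5 14.4] thin-axis yaw -69.7 foot along it (|v|<14) [-16.6  25.1] all [-17.3  26.  -25.2  25.1]
top [ 611.7 -196.8] [14. 39.] thin-axis yaw 75.8 foot along it (|v|<14) [-16.   25.2] all [-16.5  25.8 -25.1  25. ]
pocket 616 local x [-41.6   3.2] y [-112.5  -57.5] z 0.0078784376218613
pocket 620 local x [-41.7   2.5] y [-26.1  27.5] z 0.008058467228732435
pocket 625 local x [-41.5   2.8] y [ 59.7 112.8] z 0.008138668867796905
tab (array([622.7,  52.8]), array([12.3, 49.3]), 7.3, 'z', 60.6, 'n', 216)
plate (array([572.3,  46.4]), array([141. , 270.2]), 8.0, 'z', 25.0, 'n', 8902) (array([549.3,  43.2]), array([ 94.4, 270.1]), 8.1, 'z', 23.8, 'n', 5154)
```

View pics/hold.png

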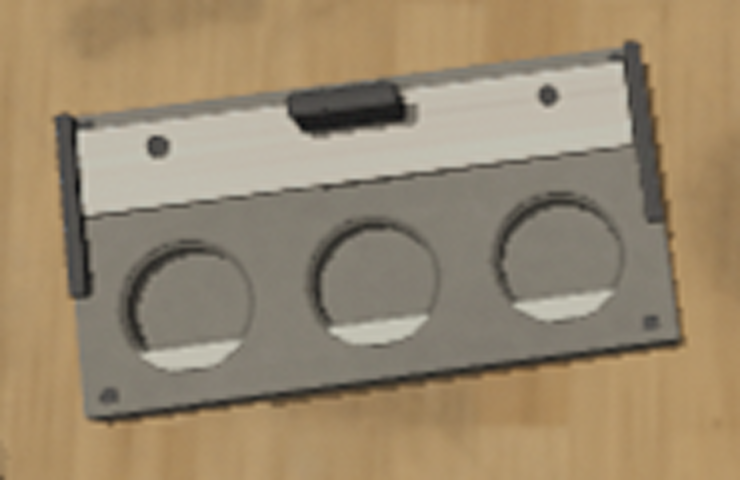

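```bash
cat > pc.py <<'E'
from h import *
s=dict(np.load("top3.npz"));W=cloud(s)
c=np.array((572.4,46.5));ex=np.array([np.cos(np.radians(8.1)),np.sin(np.radians(8.1))]);ey=np.array([-ex[1],ex[0]])
for u,v in((188,305.5),(374,281),(558,256.5)):
    p=ray(s,145+u/4-.375,165+v/4-.375,.024)[:2]*1000;print(np.round(p,1),"local",np.round([(p-c)@ex,(p-c)@ey],1))
p=W[...,:2]*1000-c;lx=p@ex;ly=p@ey
for y0 in(-85,0,85):   # height and brightness profile along local x
  for a in range(-64,12,3):
    k=(abs(lx-a)<1.5)&(abs(ly-y0)<8)
    print(a,round(float(np.median(W[k][:,2])*1000),1),int(s["color"][k].mean()),end=" | ")
  print()
  for a in range(-36,40,3):
    k=(abs(ly-y0-a)<1.5)&(abs(lx+28)<6)
    print(a,round(float(np.median(W[k][:,2])*1000),1),end=" | ")
  print()
E
python3 pc.py
```

```text
[535.8 126.6] local [-24.9  84.5]
[547.6  42.8] local [-25.1  -0.2]
[559.4 -40.8] local [-25.1 -84.7]
-64 24.0 121 | -61 24.0 121 | -58 24.1 121 | -55 24.0 119 | -52 22.8 181 | -49 22.9 187 | -46 23.1 188 | -43 22.6 169 | -40 7.3 139 | -37 8.8 121 | -34 8.0 123 | -31 7.8 123 | -28 8.1 123 | -25 8.4 123 | -22 8.1 123 | -19 6.5 124 | -16 8.4 124 | -13 7.8 123 | -10 8.0 122 | -7 8.4 124 | -4 7.8 124 | -1 7.6 126 | 2 13.3 74 | 5 23.5 94 | 8 24.3 123 | 11 24.9 123 | 
-36 24.1 | -33 23.0 | -30 22.3 | -27 9.9 | -24 7.6 | -21 7.8 | -18 7.5 | -15 7.8 | -12 7.4 | -9 8.0 | -6 7.9 | -3 8.7 | 0 8.1 | 3 6.6 | 6 8.1 | 9 7.3 | 12 8.5 | 15 6.9 | 18 9.7 | 21 7.8 | 24 8.0 | 27 10.8 | 30 23.3 | 33 24.1 | 36 23.7 | 39 23.5 | 
-64 24.7 121 | -61 24.7 122 | -58 23.4 122 | -55 23.7 117 | -52 23.1 182 | -49 23.7 188 | -46 23.3 188 | -43 21.8 181 | -40 8.5 136 | -37 7.9 121 | -34 8.0 122 | -31 8.3 123 | -28 7.6 122 | -25 7.8 122 | -22 7.7 122 | -19 6.9 123 | -16 7.6 123 | -13 8.5 123 | -10 8.9 123 | -7 9.5 122 | -4 9.2 122 | -1 8.1 125 | 2 14.8 78 | 5 23.8 99 | 8 24.2 121 | 11 23.8 121 | 
-36 23.4 | -33 24.4 | -30 22.4 | -27 19.4 | -24 8.0 | -21 8.4 | -18 8.0 | -15 8.5 | -12 7.4 | -9 7.9 | -6 7.8 | -3 8.2 | 0 7.6 | 3 7.9 | 6 7.1 | 9 7.8 | 12 7.7 | 15 8.4 | 18 7.5 | 21 7.8 | 24 7.2 | 27 15.4 | 30 24.7 | 33 24.5 | 36 23.4 | 39 24.4 | 
-64 24.4 124 | -61 24.2 123 | -58 24.4 123 | -55 23.4 112 | -52 23.7 177 | -49 23.7 187 | -46 22.7 188 | -43 21.7 175 | -40 9.0 139 | -37 8.7 120 | -34 8.0 123 | -31 7.3 124 | -28 6.8 123 | -25 7.9 123 | -22 7.6 123 | -19 7.9 123 | -16 8.7 123 | -13 7.4 123 | -10 8.3 123 | -7 8.9 123 | -4 7.8 123 | -1 8.1 125 | 2 14.9 76 | 5 22.4 90 | 8 23.6 119 | 11 24.0 122 | 
-36 23.2 | -33 23.9 | -30 22.7 | -27 20.1 | -24 8.6 | -21 7.0 | -18 7.8 | -15 8.7 | -12 8.0 | -9 8.4 | -6 7.6 | -3 6.2 | 0 8.6 | 3 7.2 | 6 7.3 | 9 8.6 | 12 7.1 | 15 8.2 | 18 7.5 | 21 7.5 | 24 8.2 | 27 16.1 | 30 22.8 | 33 23.5 | 36 24.0 | 39 23.4 |
```

Pocket centres (top camera, z=24 mm) are (535.8,126.6), (547.6,42.8) and (559.4,-40.8), with the holder at yaw 8.1°. All three things lie flat in the tray. Comparing TCP readings with camera readings of the placed things gives a camera bias of about (-1.3,+0.9) mm, which I correct for.

```bash
python3 -m handwheel '{"linear":[[0.02,-0.8,0],[0.02,-0.8,0],[0.02,-0.8,0],[0.02,-0.8,0],[0.02,-0.8,0],[0.02,-0.8,0],[0.02,-0.8,0],[0.02,-0.8,0],[0.02,-0.8,0]],"spin":[0,0,0,0,0,0,0,0,0],"hand":[0,0,0,0,0,0,0,0,0]}' >/dev/null; python3 go.py 422.5 114.7 120 21
```

```text
t 21.6 tcp [ 431.  -111.2  168.5] phi -1.9 tilt 0.11 F [ 0.1 -0.2  0.1] open 42.6 gf 0.0 q1,q6 [-19.  73.]
422.5 114.7 120 21 -> lin [-0.053 -0.752  0.162] spin -0.127 q6 there 84
```

```bash
python3 -m handwheel '{"linear":[[-0.053,-0.752,0.16],[-0.053,-0.752,0.16],[-0.053,-0.752,0.16],[-0.053,-0.752,0.16],[-0.053,-0.752,0.16],[-0.053,-0.752,0.16],[-0.053,-0.752,0.16],[-0.053,-0.752,0.16],[-0.053,-0.752,0.16],[-0.053,-0.752,0.16]],"spin":[-0.127,-0.127,-0.127,-0.127,-0.127,-0.127,-0.127,-0.127,-0.127,-0.127],"hand":[0,0,0,0,0,0,0,0,0,0]}' >/dev/null; python3 go.py 422.5 114.7 70 21 / 422.5 114.7 23 21
python3 -c "
from dies import *
dies('scene',[(.4214,.1154),(.6116,-.1966)])"
```

```text
t 22.43 tcp [423.6 113.4 121.9] phi 20.8 tilt 0.03 F [ 0.5  0.3 -0.2] open 42.5 gf 0.0 q1,q6 [11. 80.]
422.5 114.7 70 21  -> lin [-0.002 -0.005  0.173] spin -0.001 q6 there 84
 422.5 114.7 23 21 -> lin [-0.002 -0.006  0.33 ] spin -0.001 q6 there 84
scene [421.5 116.7] [39.3 15.6] thin-axis yaw -66.8 foot along it (|v|<14) [-18.4  -4.2] all [-19.5  14.1 -25.3  25. ]Traceback (most recent call last):
  File "<string>", line 3, in <module>
    dies('scene',[(.4214,.1154),(.6116,-.1966)])
    ~~~~^^^^^^^^^^^^^^^^^^^^^^^^^^^^^^^^^^^^^^^^
  File "dies.py", line 14, in dies
    print(name,np.round(r[0],1),np.round(r[1],1),"thin-axis yaw",round(a,1),"foot along it (|v|<14)",np.round([np.percentile(u[k],1),np.percentile(u[k],99)],1),"all",np.round([u.min(),u.max(),v.min(),v.max()],1))
                                                                                                               ~~~~~~~~~~~~~^^^^^^^^
    return _quantile_unchecked(
        a, q, axis, out, overwrite_input, method, keepdims, weights)
    return _ureduce(a,
                    func=_quantile_ureduce_func,
    ...<5 lines>...
                    overwrite_input=overwrite_input,
                    method=method)
    r = func(a, **kwargs)
    result = _quantile(arr,
                       quantiles=q,
    ...<2 lines>...
                       out=out,
                       weights=wgt)
    slices_having_nans = np.isnan(arr[-1, ...])
                                  ~~~^^^^^^^^^
IndexError: index -1 is out of bounds for axis 0 with size 0
```

Die A hasn't moved; die B is hidden by the arm in this view. I'll grasp A and lift it.

```bash
python3 -m handwheel '{"linear":[[-0.002,-0.005,0.1],[-0.002,-0.005,0.18],[-0.002,-0.005,0.25],[-0.002,-0.005,0.3],[-0.002,-0.005,0.328],[-0.002,-0.005,0.328],[-0.002,-0.005,0.328],[-0.002,-0.005,0.328],[-0.002,-0.005,0.328],[-0.002,-0.005,0.328],[-0.002,-0.005,0.328],[-0.002,-0.005,0.328]],"spin":[0,0,0,0,0,0,0,0,0,0,0,0],"hand":[0,0,0,0,0,0,-1,-1,-1,-1,-1,-1]}' >/dev/null; python3 go.py
python3 -m handwheel '{"linear":[[0,0,-0.08],[0,0,-0.16],[0,0,-0.24],[0,0,-0.3],[0,0,-0.3],[0,0,-0.3]],"spin":[0,0,0,0,0,0],"hand":[-1,-1,-1,-1,-1,-1]}' >/dev/null; python3 go.py 548.9 41.9 110 98.1 / 548.9 41.9 60 98.1
python3 -c "
from h import *
s=ctrl.snapshot('scene');cv2.imwrite('pics/g1.png',s['color'][:,:,::-1])"
```

```text
t 23.48 tcp [423.2 116.3  25.1] phi 20.9 tilt 0.18 F [-0.1 -1.9  5.9] open 13.3 gf 59.3 q1,q6 [11. 80.]
t 23.98 tcp [422.3 116.3 113.6] phi 20.9 tilt 0.08 F [ 0.4  1.  -3.8] open 13.1 gf 58.7 q1,q6 [11. 80.]
548.9 41.9 110 98.1  -> lin [0.305 0.383 0.012] spin -0.429 q6 there -4
 548.9 41.9 60 98.1 -> lin [0.305 0.383 0.179] spin -0.429 q6 there -4
```

View pics/g1.png

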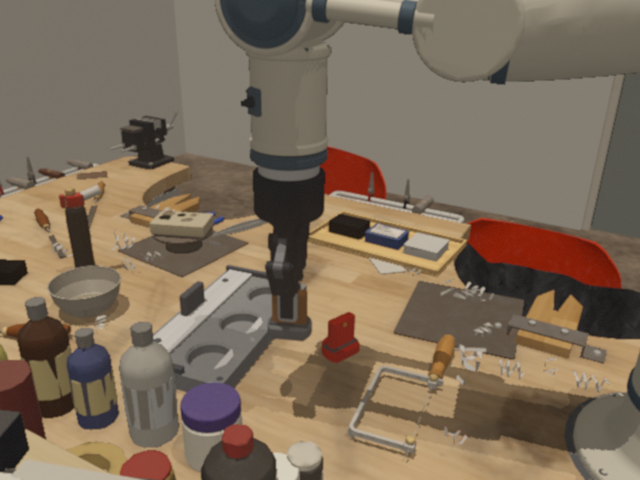

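The die hangs upright in the gripper at (289,320). Next, move it over the middle pocket.

```bash
python3 -m handwheel '{"linear":[[0.3,0.38,0],[0.3,0.38,0],[0.3,0.38,0],[0.3,0.38,0],[0.3,0.38,0],[0.3,0.38,0],[0.3,0.38,0],[0.3,0.38,0],[0.3,0.38,0],[0.3,0.38,0],[0.3,0.38,0],[0.3,0.38,0],[0.3,0.38,0],[0.3,0.38,0],[0.3,0.38,0]],"spin":[-0.429,-0.429,-0.429,-0.429,-0.429,-0.429,-0.429,-0.429,-0.429,-0.429,-0.429,-0.429,-0.429,-0.429,-0.429],"hand":[-1,-1,-1,-1,-1,-1,-1,-1,-1,-1,-1,-1,-1,-1,-1]}' >/dev/null; python3 go.py 548.4 42.4 60 98.1 
python3 - <<'E'
from h import *
for n in("scene","top"):
    s=ctrl.snapshot(n);W=cloud(s)
    m=(abs(W[...,0]-.548)<.06)&(abs(W[...,1]-.042)<.06)
    for lo,hi in((.088,.106),(.125,.15)):
        k=m&(W[...,2]>lo)&(W[...,2]<hi);p=(W[k][:,:2]*1000).astype(np.float32)
        if len(p)>20:
            h=cv2.minAreaRect(p);print(n,lo,len(p),np.round(h[0],1),np.round(h[1],1),round(h[2],1),"circ",np.round(cv2.minEnclosingCircle(p)[0],1))
E
```

```text
t 25.28 tcp [546.4  41.9 112.6] phi 98.0 tilt 0.07 F [-0.1 -0.1 -1.7] open 12.9 gf 59.5 q1,q6 [ 1. -7.]
548.4 42.4 60 98.1 -> lin [0.001 0.007 0.175] spin -0.0 q6 there -4
scene 0.088 576 [543.   46.3] [48.2 47.3] 34.6 circ [543.7  42.5]
scene 0.125 619 [541.9  43.8] [37.9 34.6] 57.8 circ [544.8  43.7]
top 0.088 135 [546.8  23.8] [17.6 39.4] 81.4 circ [547.8  30.4]
top 0.125 66 [538.  27.] [ 6.6 27.7] 65.4 circ [538.7  28.6]
```

```bash
python3 -m handwheel '{"linear":[[0,0.007,0.08],[0,0.007,0.14],[0,0.007,0.175],[0,0.007,0.175],[0,0.007,0.175],[0,0.007,0.175]],"spin":[0,0,0,0,0,0],"hand":[-1,-1,-1,-1,-1,-1]}' >/dev/null; python3 go.py 548.6 42.2 44 98.1 / 548.6 42.2 33 98.1
```

```text
t 25.88 tcp [549.5  42.2  62.2] phi 98.1 tilt 0.1 F [-0.2  0.1 -1.9] open 12.9 gf 59.3 q1,q6 [ 1. -7.]
548.6 42.2 44 98.1  -> lin [ 0.    -0.003  0.061] spin 0.0 q6 there -4
 548.6 42.2 33 98.1 -> lin [ 0.    -0.003  0.097] spin 0.0 q6 there -4
```

```bash
python3 -m handwheel '{"linear":[[0,-0.003,0.02],[0,-0.003,0.035],[0,-0.003,0.05],[0,-0.003,0.06],[0,-0.003,0.065],[0,-0.003,0.065]],"spin":[0,0,0,0,0,0],"hand":[-1,-1,-1,-1,-1,-1]}' >/dev/null; python3 go.py 548.6 42.2 33 98.1
```

```text
t 26.38 tcp [547.6  42.   40.7] phi 98.2 tilt 0.06 F [ 0.  -0.3 -2.6] open 13.3 gf 59.4 q1,q6 [ 1. -7.]
548.6 42.2 33 98.1 -> lin [0.    0.003 0.026] spin 0.0 q6 there -4
```

```bash
python3 -m handwheel '{"linear":[[0,0.001,0.01],[0,0.001,0.018],[0,0.001,0.024],[0,0.001,0.028],[0,0.001,0.028]],"spin":[0,0,0,0,0],"hand":[-1,-1,-1,-1,-1]}' >/dev/null; python3 go.py
```

```text
t 26.8 tcp [548.4  42.1  33.2] phi 98.2 tilt 0.01 F [-0.5 -0.1 -0.6] open 13.0 gf 59.5 q1,q6 [ 1. -7.]
```

Bottomed without resistance. Release to 42 mm opening, lift and look.

```bash
python3 -m handwheel '{"linear":[[0,0,0],[0,0,0],[0,0,0],[0,0,0],[0,0,0],[0,0,-0.06],[0,0,-0.16],[0,0,-0.26],[0,0,-0.35],[0,0,-0.4],[0,0,-0.4]],"spin":[0,0,0,0,0,0,0,0,0,0,0],"hand":[0,0,0,0,0,0,0,0,0,0,0]}' >/dev/null; python3 go.py 612.8 -197.2 150 165.6
python3 - <<'E'
from h import *
import h
s=ctrl.snapshot("scene");W=cloud(s);cv2.imwrite('pics/g2.png',s['color'][:,:,::-1])
m=(abs(W[...,0]-.548)<.04)&(abs(W[...,1]-.042)<.04)&(W[...,2]>.060)&(W[...,2]<.072);p=W[m]*1000
print(len(p),cv2.minAreaRect(p[:,:2].astype(np.float32)),np.percentile(p[:,2],[50,90]))
from dies import dies
try: dies("top",[(.6116,-.1966)])
except Exception as e:print(e)
E
```

```text
t 27.72 tcp [550.2  42.1 158.3] phi 98.2 tilt 0.48 F [0.4 1.3 1. ] open 42.4 gf 0.0 q1,q6 [ 1. -7.]
612.8 -197.2 150 165.6 -> lin [-0.819  0.093  0.029] spin -0.375 q6 there -93
190 ((546.3519897460938, 42.61834716796875), (15.0621337890625, 40.71775436401367), 9.278332710266113) [63.97474815 65.02974281]
top [ 611.8 -196.6] [13.6 39.5] thin-axis yaw 75.6 foot along it (|v|<14) [-16.7  25. ] all [-16.7  25.6 -25.3  25.8]
```

View pics/g2.png

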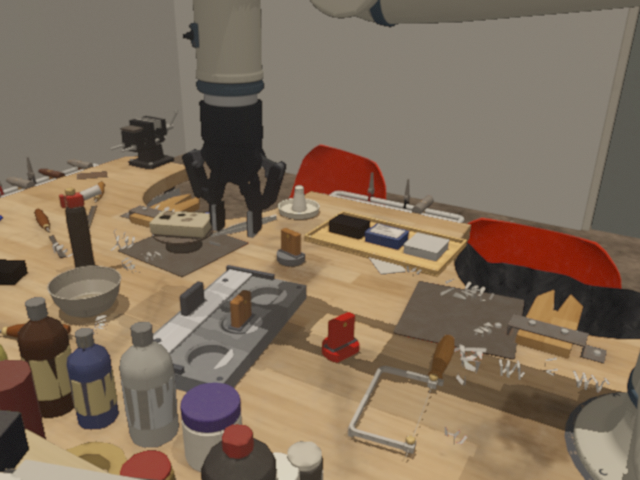

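Die A is seated in the middle pocket at (240,308), with its top at 65 mm. Die B at (291,247) is undisturbed, so it's next.

```bash
python3 -m handwheel '{"linear":[[-0.819,0.093,0],[-0.819,0.093,0],[-0.819,0.093,0],[-0.819,0.093,0],[-0.819,0.093,0],[-0.819,0.093,0],[-0.819,0.093,0.1],[-0.819,0.093,0.15],[-0.819,0.093,0.15],[-0.819,0.093,0.15],[-0.819,0.093,0.15],[-0.819,0.093,0.15],[-0.819,0.093,0.15]],"spin":[-0.375,-0.375,-0.375,-0.375,-0.375,-0.375,-0.375,-0.375,-0.375,-0.375,-0.375,-0.375,-0.375],"hand":[0,0,0,0,0,0,0,0,0,0,0,0,0]}' >/dev/null; python3 go.py 612.8 -197.2 23 165.6
python3 -c "
from dies import *
dies('scene',[(.6116,-.1966)])"
```

```text
t 28.9 tcp [ 610.4 -196.9  107. ] phi 165.5 tilt 0.08 F [ 0.5  1.4 -0.6] open 42.7 gf 0.0 q1,q6 [-21. -96.]
612.8 -197.2 23 165.6 -> lin [-0.008  0.001  0.28 ] spin -0.0 q6 there -93
scene [ 612.5 -195.3] [14.8 40.2] thin-axis yaw 76.3 foot along it (|v|<14) [-5.6 23.1] all [-17.2  24.3 -23.1  25. ]
```

```bash
python3 -m handwheel '{"linear":[[-0.006,0,0.1],[-0.006,0,0.18],[-0.006,0,0.24],[-0.006,0,0.278],[-0.006,0,0.278],[-0.006,0,0.278],[-0.006,0,0.278],[-0.006,0,0.278],[-0.006,0,0.278],[-0.006,0,0.278],[-0.006,0,0.278],[-0.006,0,0.278]],"spin":[0,0,0,0,0,0,0,0,0,0,0,0],"hand":[0,0,0,0,0,0,-1,-1,-1,-1,-1,-1]}' >/dev/null; python3 go.py
python3 -m handwheel '{"linear":[[0,0,-0.08],[0,0,-0.16],[0,0,-0.24],[0,0,-0.3],[0,0,-0.3],[0,0,-0.3]],"spin":[0,0,0,0,0,0],"hand":[-1,-1,-1,-1,-1,-1]}' >/dev/null; python3 go.py 560.4 -41.4 112 98.1
```

```text
t 29.95 tcp [ 613.6 -198.    26.8] phi 165.7 tilt 0.2 F [0.8 0.6 5.7] open 13.4 gf 62.0 q1,q6 [-21. -97.]
t 30.45 tcp [ 612.9 -197.8  115.2] phi 165.7 tilt 0.11 F [-0.4  0.2 -2.2] open 13.2 gf 61.0 q1,q6 [-21. -97.]
560.4 -41.4 112 98.1 -> lin [0.299 0.462 0.01 ] spin 0.375 q6 there -12
```

```bash
python3 -m handwheel '{"linear":[[0.299,0.462,0],[0.299,0.462,0],[0.299,0.462,0],[0.299,0.462,0],[0.299,0.462,0],[0.299,0.462,0],[0.299,0.462,0],[0.299,0.462,0],[0.299,0.462,0],[0.299,0.462,0],[0.299,0.462,0],[0.299,0.462,0],[0.299,0.462,0],[0.299,0.462,0]],"spin":[0.375,0.375,0.375,0.375,0.375,0.375,0.375,0.375,0.375,0.375,0.375,0.375,0.375,0.375],"hand":[-1,-1,-1,-1,-1,-1,-1,-1,-1,-1,-1,-1,-1,-1]}' >/dev/null; python3 go.py 560.4 -41.4 62 98.1
```

```text
t 31.62 tcp [559.6 -41.1 113.7] phi 98.2 tilt 0.08 F [-0.2  0.8 -2.2] open 13.4 gf 60.9 q1,q6 [ -8. -16.]
560.4 -41.4 62 98.1 -> lin [-0.001  0.003  0.172] spin 0.001 q6 there -12
```

```bash
python3 -m handwheel '{"linear":[[0,0.003,0.08],[0,0.003,0.14],[0,0.003,0.17],[0,0.003,0.17],[0,0.003,0.17],[0,0.003,0.17]],"spin":[0,0,0,0,0,0],"hand":[-1,-1,-1,-1,-1,-1]}' >/dev/null; python3 go.py 560.4 -41.4 42 98.1
python3 - <<'E'
from h import *
s=ctrl.snapshot("scene");cv2.imwrite('pics/g3.png',cv2.resize(s['color'][180:400,120:420],None,fx=2.5,fy=2.5)[:,:,::-1])
E
```

```text
t 32.12 tcp [561.5 -41.1  64.9] phi 98.2 tilt 0.1 F [ 0.1  0.2 -2.3] open 13.4 gf 60.8 q1,q6 [ -8. -16.]
560.4 -41.4 42 98.1 -> lin [-0.    -0.004  0.076] spin 0.0 q6 there -12
```

View pics/g3.png

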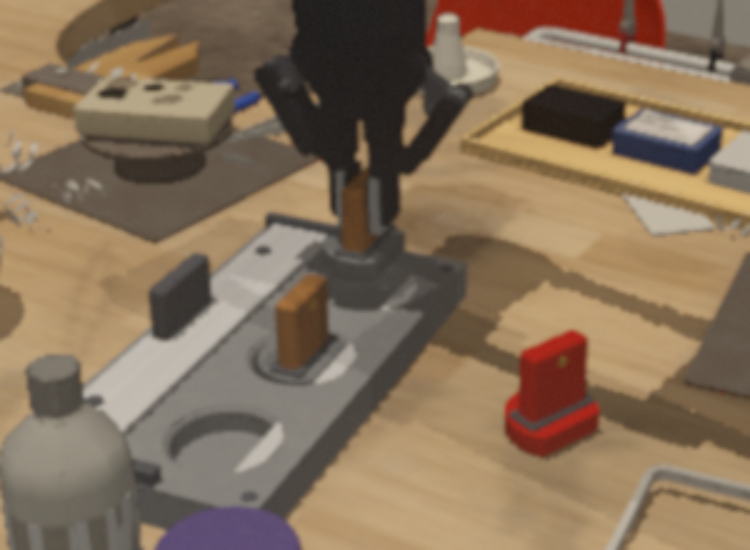

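Die B is upright over the last pocket at crop (360,255), and die A is flush in the middle pocket at (300,345). Lowering B.

```bash
python3 -m handwheel '{"linear":[[0,-0.003,0.03],[0,-0.003,0.055],[0,-0.003,0.07],[0,-0.003,0.08],[0,-0.003,0.08],[0,-0.003,0.08]],"spin":[0,0,0,0,0,0],"hand":[-1,-1,-1,-1,-1,-1]}' >/dev/null; python3 go.py 560.4 -41.4 34 98.1
```

```text
t 32.67 tcp [559.7 -41.1  39.2] phi 98.2 tilt 0.04 F [ 0.4 -0.4 -2.4] open 13.2 gf 60.9 q1,q6 [ -8. -16.]
560.4 -41.4 34 98.1 -> lin [-0.001  0.002  0.017] spin 0.0 q6 there -12
```

```bash
python3 -m handwheel '{"linear":[[0,0,0.008],[0,0,0.014],[0,0,0.018],[0,0,0.018]],"spin":[0,0,0,0],"hand":[-1,-1,-1,-1]}' >/dev/null; python3 go.py
python3 -m handwheel '{"linear":[[0,0,0],[0,0,0],[0,0,0],[0,0,0],[0,0,0],[0,0,-0.06],[0,0,-0.16],[0,0,-0.26],[0,0,-0.35],[0,0,-0.4],[0,0,-0.4]],"spin":[0,0,0,0,0,0,0,0,0,0,0],"hand":[0,0,0,0,0,0,0,0,0,0,0]}' >/dev/null
cat > chk.py <<'E'
from h import *
for n in("scene","top"):
    s=ctrl.snapshot(n);W=cloud(s)
    for x,y in((.5476,.0428),(.5594,-.0408)):
        m=(abs(W[...,0]-x)<.035)&(abs(W[...,1]-y)<.035)&(W[...,2]>.060)&(W[...,2]<.072);p=W[m]*1000
        if len(p)>30:
            r=cv2.minAreaRect(p[:,:2].astype(np.float32));print(n,len(p),np.round(r[0],1),np.round(r[1],1),round(r[2],1),"top z",np.round(np.percentile(p[:,2],[50,90]),1))
        m=(abs(W[...,0]-x)<.03)&(abs(W[...,1]-y)<.03)&(W[...,2]>.018)&(W[...,2]<.03);print("   foot/plate z",np.round(np.percentile(W[m][:,2]*1000,[10,50,90]),1) if m.any() else "")
    print("tab",rect(W,(0,0,640,480),.05,.066,(abs(W[...,0]-.61)<.045)&(abs(W[...,1]-.05)<.045)))
E
python3 go.py;python3 chk.py
```

```text
t 33.0 tcp [560.1 -41.1  34.5] phi 98.2 tilt 0.03 F [ 0.4  0.5 -1.2] open 12.9 gf 61.0 q1,q6 [ -8. -16.]
t 33.92 tcp [561.9 -41.4 159.5] phi 98.2 tilt 0.47 F [0.1 0.  0.1] open 42.6 gf 0.0 q1,q6 [ -8. -16.]
scene 185 [547.   43.2] [15.  41.8] 8.9 top z [63.9 65.1]
   foot/plate z [20.9 22.5 25.8]
scene 142 [558.5 -41.3] [13.9 41.7] 8.8 top z [63.8 65. ]
   foot/plate z [21.  22.5 25.7]
tab (array([622.8,  54.8]), array([13.2, 50.4]), 10.0, 'z', 58.4, 'n', 270)
top 184 [546.4  41.5] [14.6 39.3] 8.3 top z [65.6 67.3]
   foot/plate z [21.1 23.7 26.2]
   foot/plate z [21.2 23.4 25.9]
tab (array([621.8,  62. ]), array([12.4, 30.2]), 6.4, 'z', 60.7, 'n', 126)
```

Both dies are seated (tops about 65 mm, yaw 8–9°, centred) with the keeper still open. Next I close the fingers and push the tab from its +x side.

```bash
python3 go.py 658.7 57.7 159 98.1 / 658.7 57.7 40 98.1; python3 -m handwheel '{"linear":[[0.31,0.36,0],[0.31,0.36,0],[0.31,0.36,0],[0.31,0.36,0],[0.31,0.36,0],[0.31,0.36,0],[0.31,0.36,0],[0.31,0.36,0]],"spin":[0,0,0,0,0,0,0,0],"hand":[-1,-1,-1,-1,-1,-1,-1,-1]}' >/dev/null; python3 go.py 658.7 57.7 40 98.1
```

```text
t 34.02 tcp [560.2 -41.1 154.5] phi 98.2 tilt 0.07 F [-0.5 -0.4 -1.2] open 42.8 gf 0.0 q1,q6 [ -8. -16.]
658.7 57.7 159 98.1  -> lin [ 0.28   0.372 -0.015] spin 0.0 q6 there -3
 658.7 57.7 40 98.1 -> lin [0.28  0.371 0.382] spin 0.0 q6 there -3
t 34.68 tcp [652.9  65.2 153.5] phi 98.1 tilt 0.08 F [-0.1 -0.3  1.2] open 0.1 gf 0.0 q1,q6 [ 3. -5.]
658.7 57.7 40 98.1 -> lin [-0.027  0.016  0.378] spin -0.0 q6 there -3
```

```bash
python3 -m handwheel '{"linear":[[-0.027,0.03,0.1],[-0.027,0.03,0.2],[-0.027,0.03,0.3],[-0.027,0.03,0.36],[-0.027,0.03,0.378],[-0.027,0.03,0.378],[-0.027,0.03,0.378]],"spin":[0,0,0,0,0,0,0],"hand":[-1,-1,-1,-1,-1,-1,-1]}' >/dev/null; python3 go.py 624 52.8 40 98.1
python3 - <<'E'
from h import *
s=ctrl.snapshot("scene");cv2.imwrite('pics/k1.png',cv2.resize(s['color'][180:400,120:420],None,fx=2.5,fy=2.5)[:,:,::-1])
E
```

```text
t 35.27 tcp [664.   58.9  42.3] phi 98.1 tilt 0.09 F [ 0.6  0.2 -0.4] open 0.0 gf 0.0 q1,q6 [ 2. -6.]
624 52.8 40 98.1 -> lin [-0.001 -0.135  0.007] spin 0.0 q6 there -3
```

View pics/k1.png

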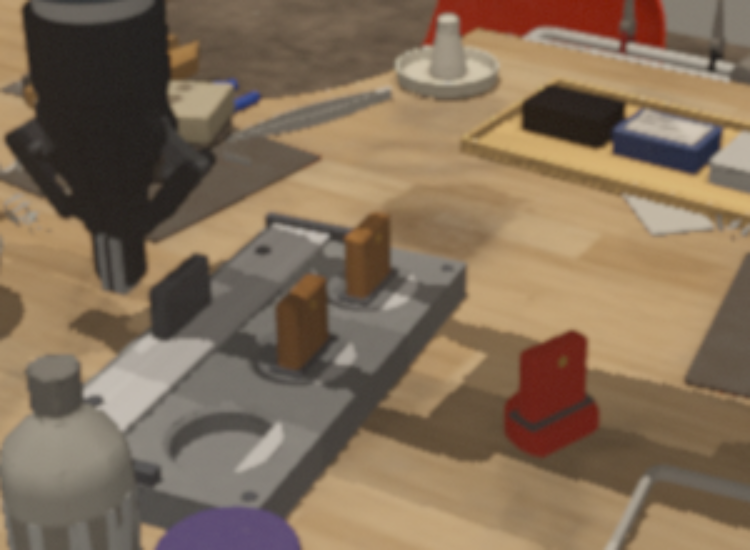

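Both dies sit flush, and the closed fingers (120,265) stand clear behind the tab (180,295). Pushing slowly.

```bash
python3 -m handwheel '{"linear":[[0,-0.03,0],[0,-0.06,0],[0,-0.08,0],[0,-0.09,0],[0,-0.1,0],[0,-0.11,0],[0,-0.12,0],[0,-0.13,0],[0,-0.14,0],[0,-0.15,0],[0,-0.15,0]],"spin":[0,0,0,0,0,0,0,0,0,0,0],"hand":[-1,-1,-1,-1,-1,-1,-1,-1,-1,-1,-1]}' >/dev/null; python3 go.py; cat > tab.py <<'E'
from h import *
ex=np.array([np.cos(np.radians(8.1)),np.sin(np.radians(8.1))]);ey=np.array([-ex[1],ex[0]])
for n in("scene","top"):
    s=ctrl.snapshot(n);W=cloud(s);p=W[...,:2]*1000-(572.4,46.5);lx=p@ex;ly=p@ey
    m=(lx>5)&(lx<70)&(abs(ly+1)<22)&(W[...,2]>.045)&(W[...,2]<.0595)&(s["color"].max(-1)<110)
    k=(abs(ly)<120)&(lx>-20)&(lx<65)&(W[...,2]>.0265)&(W[...,2]<.0315)&(s["color"].min(-1)>120)
    print(n,"tab -x face",np.round(np.percentile(lx[m],[2,10,50]),1) if m.any() else "","strip lx",k.sum(),np.round(np.percentile(lx[k],[1,5,95,99]),1) if k.any() else "")
E
python3 tab.py
```

```text
t 36.23 tcp [618.4  53.1  40.5] phi 98.2 tilt 0.06 F [0.5 0.1 1.3] open -0.3 gf 0.5 q1,q6 [ 2. -6.]
scene tab -x face [18.8 19.3 21.5] strip lx 1109 [-3.8 -2.6 33.  34.9]
top tab -x face [18.2 18.5 19.6] strip lx 803 [-4.  -2.5 33.6 35.2]
```

```bash
python3 -m handwheel '{"linear":[[0,-0.006,0],[0,-0.01,0],[0,-0.013,0],[0,-0.013,0]],"spin":[0,0,0,0],"hand":[-1,-1,-1,-1]}' >/dev/null; python3 go.py;  python3 tab.py
```

```text
t 36.67 tcp [618.1  53.1  40.4] phi 98.2 tilt 0.4 F [15.3  1.9 -7.9] open -0.1 gf 7.6 q1,q6 [ 2. -6.]
scene tab -x face [18.5 19.2 21.4] strip lx 1097 [-3.9 -2.6 32.9 35. ]
top tab -x face [18.3 18.7 20.9] strip lx 803 [-4.2 -2.3 33.2 34.6]
```

```bash
python3 - <<'E'
from h import *
ex=np.array([np.cos(np.radians(8.1)),np.sin(np.radians(8.1))]);ey=np.array([-ex[1],ex[0]])
s0=dict(np.load("top3.npz"));s1=ctrl.snapshot("top");cv2.imwrite('pics/k2.png',cv2.resize(s1['color'][165:285,145:330],None,fx=4,fy=4)[:,:,::-1])
for s in(s0,s1):
    W=cloud(s);p=W[...,:2]*1000-(572.4,46.5);lx=p@ex;ly=p@ey
    for a,b in((30,100),(-110,-60)):
        b_=(ly>a)&(ly<b)&(W[...,2]<.034)&(W[...,2]>.02);L=s["color"].min(-1)
        print(a,[(c,int(L[b_&(abs(lx-c)<1)].mean())) for c in range(-10,60,2) if (b_&(abs(lx-c)<1)).any()])
E
```

```text
30 [(-10, 111), (-8, 112), (-6, 111), (-4, 110), (-2, 112), (0, 106), (2, 102), (4, 102), (6, 110), (8, 113), (10, 113), (12, 113), (14, 113), (16, 113), (18, 113), (20, 111), (22, 115), (24, 173), (26, 175), (28, 176), (30, 175), (32, 175), (34, 174), (36, 172), (38, 174), (40, 173), (42, 173), (44, 168), (46, 162), (48, 162), (50, 162), (52, 154), (54, 169), (56, 172), (58, 174)]
-110 [(-10, 75), (-8, 73), (-6, 92), (-4, 95), (-2, 92), (0, 94), (2, 97), (4, 95), (6, 110), (8, 115), (10, 115), (12, 115), (14, 116), (16, 115), (18, 115), (20, 108), (22, 120), (24, 174), (26, 177), (28, 178), (30, 178), (32, 176), (34, 173), (36, 173), (38, 173), (40, 172), (42, 172), (44, 169), (46, 162), (48, 145), (50, 152), (52, 157), (54, 166), (56, 172), (58, 176)]
30 [(-10, 99), (-8, 98), (-6, 81), (-4, 136), (-2, 174), (0, 173), (2, 174), (4, 174), (6, 174), (8, 172), (10, 173), (12, 167), (14, 170), (16, 170), (18, 171), (20, 158), (22, 163), (24, 149), (26, 156), (28, 167), (30, 170), (32, 168), (34, 168), (36, 134), (38, 116), (40, 108), (42, 112), (44, 112), (46, 112), (48, 112), (50, 112), (52, 114), (54, 111), (56, 115), (58, 114)]
-110 [(-10, 42), (-8, 53), (-6, 65), (-4, 94), (-2, 110), (0, 110), (2, 111), (4, 111), (6, 109), (8, 107), (10, 107), (12, 106), (14, 105), (16, 104), (18, 100), (20, 96), (22, 93), (24, 90), (26, 94), (28, 100), (30, 105), (32, 108), (34, 107), (36, 78), (38, 70), (40, 66), (42, 66), (44, 67), (46, 66), (48, 65), (50, 77), (52, 98), (54, 112), (56, 115), (58, 115)]
```

View pics/k2.png

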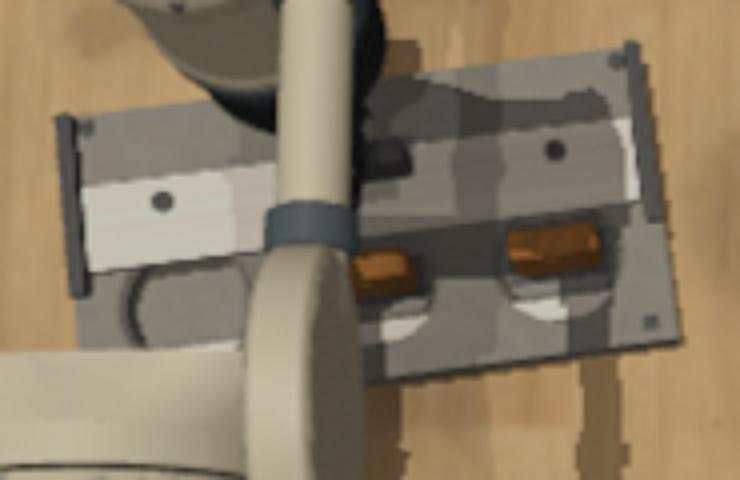

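The strip edge now lies over both dies about 20.8 mm from the pocket centres, the strip is still 40 mm wide in view, and 15 N moves it no further, so it is shut. Back off, lift and check everything.

```bash
python3 -m handwheel '{"linear":[[0,0.03,0],[0,0.1,0],[0,0.14,0],[0,0.14,-0.1],[0,0.14,-0.2],[0,0.14,-0.3],[0,0.14,-0.4],[0,0.14,-0.5],[0,0.14,-0.5],[0,0.14,-0.5],[0,0.14,-0.5]],"spin":[0,0,0,0,0,0,0,0,0,0,0],"hand":[-1,-1,-1,-1,-1,-1,-1,-1,-1,-1,-1]}' >/dev/null; python3 go.py;python3 tab.py; python3 chk.py
python3 - <<'E'
from h import *
s=ctrl.snapshot("top");W=cloud(s)
print("block",rect(W,(405,260,495,345),.017,.04),"emery",rect(W,(405,240,495,300),.02,.04),"coal",rect(W,(405,185,495,260),.022,.04))
s=ctrl.snapshot("scene");cv2.imwrite('pics/f.png',s['color'][:,:,::-1])
E
```

```text
t 37.73 tcp [656.4  58.5 189.5] phi 98.2 tilt 0.12 F [-0.5  0.6  0.2] open 0.2 gf 0.0 q1,q6 [ 2. -6.]
scene tab -x face [18.1 18.8 19.9] strip lx 1277 [-4.1 -2.7 32.7 35.2]
top tab -x face [18.3 18.6 19.2] strip lx 396 [-4.7 -4.2 23.4 33. ]
scene 184 [546.5  42.8] [14.8 40.4] 10.1 top z [63.9 65.1]
   foot/plate z [21.2 23.  28.2]
scene 148 [558.3 -40.4] [14.9 40.2] 7.8 top z [63.7 65.1]
   foot/plate z [21.  22.7 27.5]
tab (array([596.9,  50.9]), array([13. , 51.3]), 7.8, 'z', 58.3, 'n', 281)
top 185 [546.6  41.5] [14.5 39.7] 8.9 top z [65.4 67.4]
   foot/plate z [21.3 24.2 28.5]
top 179 [558.2 -41.7] [14.3 39.7] 9.4 top z [65.3 67.3]
   foot/plate z [21.6 24.3 28.7]
tab (array([596.5,  49.3]), array([12.8, 49.7]), 7.6, 'z', 60.3, 'n', 218)
block (array([ 416.1, -350.8]), array([65.3, 64.1]), 88.6, 'z', 22.7, 'n', 1283) emery (array([ 495.1, -352.3]), array([50.7, 70. ]), 87.7, 'z', 25.9, 'n', 1059) coal (array([ 575.6, -353.5]), array([45.9, 70.5]), 88.1, 'z', 29.5, 'n', 940)
```

View pics/f.png

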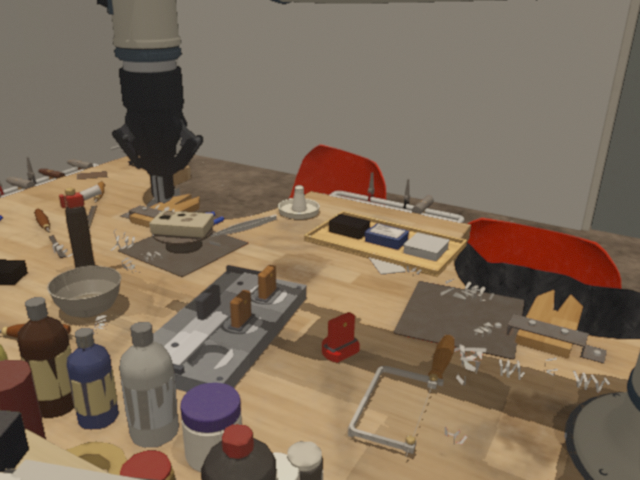

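The picture shows the three things in the tray (350–425, 226–245), both dies seated at (240,308) and (267,282), the keeper over them, and the arm clear. There is no other non-red die in view.

```bash
python3 -c "
from station import ctrl
print(ctrl.finish_job())"
```

```text
the job is handed in; nothing more can be done
None
```

I handed the job in at about 38 s: the emery, charcoal and steel block lie flat in the tray, both dies present (I found no third) are seated flat to flat, and the keeper is shut against its stop. No verdict came back.

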